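# Sort the dirty fittings and open the cleaner jug

## Robot

A 6-joint arm with a two-finger parallel gripper is mounted at the origin on the work surface. World frame = base frame: x ahead of the robot, y to its left, z up, the work surface at z = 0. Lengths are in m, angles in rad, forces in N, time in s.
With the tool pointing down it reaches from about 0.425 to 0.95 m from the base axis. Payload 3.5 kg.
Tool frame: the origin (TCP) lies between the finger pads; the fingertips stand 14 mm ahead of it and the grasp point (between the pads) lies 5 mm behind it (ctrl.tip_extent is the distance from the TCP to the fingertips, in m); x points along the fingers, z is the direction in which the jaws open and shut, and the axes are right-handed (so a half turn about x gives the same grasp; the last joint's range is limited). The gripper opens to 85 mm and grips with 20 to 120 N. Pads are 22 mm wide; open, the fingers measure 114 mm over their backs; the gripper's body (76 mm by 85 mm) begins 54 mm behind the grasp point. The pads swing forward as they close: fully open they stand 13 mm farther back than shut.
Start: joints at [-1.348, 0.286, 1.577, -0, 1.279, -0.15], TCP at [0.246, -0.629, 0.245] pointing down, gripper open.
Joint ranges: [-2.77, 2.77], [-0.9, 2.22], [0.21, 2.48], [-1.53, 4.67], [0.24, 2.81], [-2.84, 2.84]. Speed limits (rad/s): [2.79, 2.79, 3.14, 3.14, 3.14, 3.14].

## Interface

Orientations are given as a unit quaternion [x, y, z, w].
In Python, from plant import ctrl gives the robot as it stands.
- The arm moves only by the tool move_arm, never from a script. Its argument "commands" is one flat list of numbers, 4 for each row, row after row: the shift along the tool's x, y, z in units of 25 mm (1.0 is 25 mm), then the turn about the tool's x in units of 5 degrees (1.0 is 5 degrees). A call has 1 to 20 rows; each row shifts and turns the commanded pose from where the row before left it, along the tool's axes as they then stand; what a row does not reach is not made up. A row lasts 1/8 s, in which the tool goes at most 62.5 mm and 10.7 degrees, less where a joint would pass 70% of its speed; a pose out of reach is approached as far as the arm can. A call is refused whole if a number of a shift passes 1 or a number of a turn 1, either way. A call with a gripper value outside its range is refused whole. "jaw" is the finger opening in mm, from 0 to 85.4, set as the call begins (left out, the last holds). The fingers move at their own pace and stop on an object; "force" is the grip in N (left out, the last holds). Time passes only in rows, so rows that do not move let the fingers close. It gives the time, the measured TCP pose, the force and the opening at its end, in the units of the state.
- ctrl.get_state(): the state, without advancing time (a new reading comes with each control period).
- ctrl.read_camera(name): name is "scene" or "top" or "wrist"; returns the picture (480x640x3 uint8, red, green, blue); there is no depth.
- ctrl.get_calibration(name): a dict with "camera_matrix" (3x3 intrinsics, pixels), "camera_from_world" (4x4, takes a point from world to camera coordinates); the wrist camera has in their place "mount" (4x4, takes a point from camera to tool coordinates, whose origin is the TCP and whose axes are the tool frame's). Camera axes: x right, y down, z forward; pixel columns grow to the right and rows downward; lengths in m; the calibration is good to about 2 mm. The wrist camera is an equidistant fisheye: a pixel r from the principal point sees the ray r / f radians off the axis. A picture is of the moment at which its call begins: read the wrist's pose just before it. get_calibration takes no time and is no camera call.
- ctrl.sign_off(): hands the job in, once; it reports no verdict.
The state is a dict: "time": time; "qpos": joint angles; "dq": joint speeds; "joint_efforts": joint torques, N m; "eef_pos": TCP position; "tcp_rot": TCP orientation; "contact_force": force on the tool from outside, world axes, zero at the start; "wrist_torque": the same for the moment, N m; "opening": opening from 0.0 (shut) to 1.0 (fully open).
Only numpy, scipy, OpenCV 4.12 (cv2) and the standard library are available. Lean on these libraries where they do the work, as an engineer would, in place of code of your own. Each camera call takes 0.05 s, during which the arm holds its last target.

## Task

Get the dirty parts ready for washing: put the two steel fittings into the steel tray and the blue plastic stopcock into the blue tray. Then open the cleaner jug: press its red push-and-turn safety cap down, twist it counter-clockwise (seen from above) while it is pressed until it comes free, and lift it. Finish still holding the cap upright and still in the gripper, about 8 cm above its place on the jug and straight over the open neck, and leave the beaker, the amber reagent jar and the wrench where they are.

Things in the scene. Friction and masses are not known exactly. Their poses are not given: they have to be found in the camera images.
- jug: white round cleaner jug, 84 mm across, yellow band, in a holder plate 120 x 120 mm with four short posts; it cannot move or turn. Origin on its axis at bench level, z up. Shoulder from 92 to 112 mm high, then a neck (36 mm across with its lugs) to 148 mm; a spring pad in the neck top reaches 156 mm. A red stripe on the shoulder marks its +x.
- cap: red round ribbed push-and-turn cap, 48 mm across, 32 mm tall, 80 g (steel core), locked on the jug's neck. Origin on its axis at the underside, z up; seated, 130 mm above the jug's origin. A white stripe on top marks its +x, within 0.1 rad of the jug's +x while locked. Can be gripped round the skirt from above in any direction: at least 15 mm of free space below the skirt, all free beside it.
- cap_seat (a point): fixed point on the jug's axis where the locked cap's origin sits, 130 mm above the jug's origin. Lock: pressing takes 4 N plus 0.8 N per mm; press 6 to 8 mm (stops at 8, 10.4 N), it springs back. Pressed, it turns counter-clockwise from above, never clockwise; keep pressing until 1.1 rad past the locked position; it lifts off freely between 1.1 and 2.0 rad (aim at 1.4).
- steel_tray: fixed open steel tray, 110 x 160 x 40 mm (x, y, z), walls and floor 4 mm, for steel parts. Origin at the centre of its underside. It may change places with the blue tray.
- blue_tray: fixed open blue plastic tray, the same sizes, for plastic parts. Origin at the centre of its underside.
- fitting_a: straight steel tube fitting lying on its side along its own x: a square steel block 24 x 22 x 22 mm (x, y, z) in the middle with a 14 mm round stub on each x end, brass-coloured rings of 17 mm on the stubs, 56 mm long over all, 40 to 100 g. Origin at the centre of the underside; the top is 22 mm above it. Grip across y on the block.
- fitting_b: the second straight steel tube fitting lying on its side along its own x: a square steel block 24 x 22 x 22 mm (x, y, z) in the middle with a 14 mm round stub on each x end, brass-coloured rings of 17 mm on the stubs, 56 mm long over all, 40 to 100 g. Origin at the centre of the underside; the top is 22 mm above it. Grip across y on the block.
- stopcock: blue plastic stopcock lying along its own x: block 24 x 22 x 18 mm (x, y, z) with a 12 mm round stub on each x end (60 mm long over all) and a flat handle bar 38 x 9 x 6 mm along x on top, 24 mm high over all, about 30 g. Origin at the centre of the underside. Grip across y on the block.
- beaker: bystander: empty glass beaker, 68 mm across, 85 mm tall. Origin at the centre of the underside.
- reagent: bystander: amber jar with black lid, 48 mm across, 90 mm tall. Origin at the centre of the underside.
- wrench: bystander: steel wrench 160 mm long lying along its own x. Origin at its middle on the bench.
Not all that is in view belongs to the job. Leave any turquoise look-alike of the fitting_a alone.

How it is judged:
By the outcome, as a careful person would: the job done as asked, in the order asked, and still so for the second after the job is handed in, while the arm keeps its last pose, push and grip.
It also fails if it takes over 72 s, if anything falls off the work surface, if the arm or the gripper's body presses on something with over 40 N, if the wrist force passes 120 N, or if a joint passes its speed limit or range.

## Working session

There is one attempt and no reset: what is moved stays moved. The work goes in short steps, Python scripts to look and compute and a tool call to move; the robot and the scene stay as the last step left them, time stands still between calls to the robot, and variables do not carry over. Pictures are saved under pics/ and viewed, and the job is handed in when it is done.

Besides the shell and the picture viewer there is one more tool, called after "Emit:" by a JSON object that holds its "name" and its "arguments", one argument or row to a line. move_arm: Moves the arm, as the interface text tells. Its arguments: {"type":"object","properties":{"commands":{"type":"array"},"jaw":{"type":"number"},"force":{"type":"number"}},"required":["commands"]}

```bash
ls; mkdir -p pics; python3 - <<'E'
from plant import ctrl
import cv2
s=ctrl.get_state();print(s)
for n in("scene","top","wrist"):
    cv2.imwrite(f"pics/{n}0.png",ctrl.read_camera(n)[:,:,::-1]);print(n,ctrl.get_calibration(n))
E
```

```text
pics
{'time': 0.0, 'qpos': array([-1.34800581e+00,  2.87176816e-01,  1.57815674e+00, -8.00869407e-06,
        1.27862122e+00, -1.50011840e-01]), 'dq': array([ 0.00124164, -0.00053716,  0.00036321,  0.00019268, -0.0005798 ,
       -0.00062078]), 'joint_efforts': array([ 3.17102581e-05, -4.05979657e+01, -2.92626590e+01, -1.47771848e-04,
        5.78848514e-03,  1.41648208e-06]), 'eef_pos': array([ 0.24573266, -0.62801461,  0.24395068]), 'tcp_rot': array([ 0.39924268,  0.58461411, -0.39810934,  0.58338717]), 'contact_force': array([ 0.07112143,  0.296884  , -0.56718674]), 'wrist_torque': array([-0.00969799, -0.06318119,  0.05469329]), 'opening': 1.0028067144756396}
scene {'camera_matrix': array([[436.91694262,   0.        , 320.38175486],
       [  0.        , 436.91694262, 248.86343017],
       [  0.        ,   0.        ,   1.        ]]), 'camera_from_world': array([[ 0.21799817,  0.9758153 , -0.01616469, -0.12878245],
       [ 0.7866603 , -0.18549541, -0.58886079, -0.37506261],
       [-0.57761784,  0.11565446, -0.80807282,  1.33312502],
       [ 0.        ,  0.        ,  0.        ,
[... 290 characters left out ...]
47096, -0.00490054, -0.14464854,  0.57735529],
       [ 0.14472604, -0.02479621, -0.98916102,  0.96629016],
       [ 0.        ,  0.        ,  0.        ,  1.        ]])}
wrist {'camera_matrix': array([[371.64829954,   0.        , 323.77957949],
       [  0.        , 371.64829954, 237.53945521],
       [  0.        ,   0.        ,   1.        ]]), 'mount': array([[-7.98903527e-04, -2.60541910e-01,  9.65462208e-01,
        -1.28360125e-01],
       [ 6.32883672e-04, -9.65462454e-01, -2.60541453e-01,
         6.55834603e-02],
       [ 9.99999481e-01,  4.02877781e-04,  9.36204081e-04,
         5.12494420e-04],
       [ 0.00000000e+00,  0.00000000e+00,  0.00000000e+00,
         1.00000000e+00]])}
```

View pics/scene0.png

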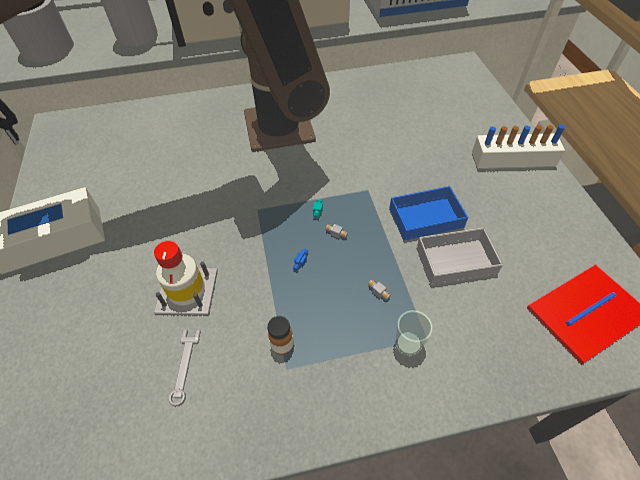

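View pics/top0.png

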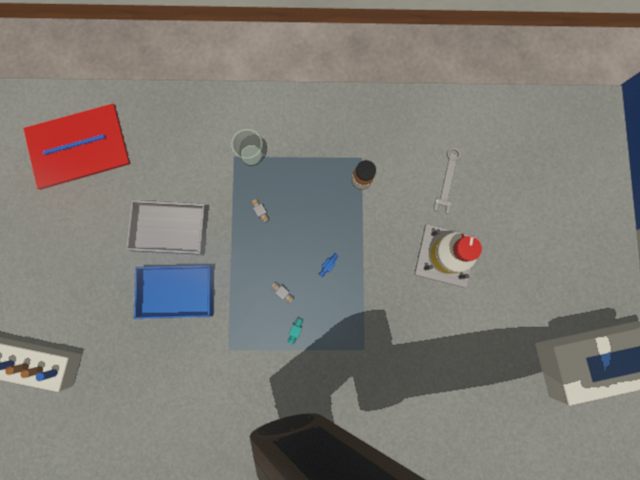

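View pics/wrist0.png

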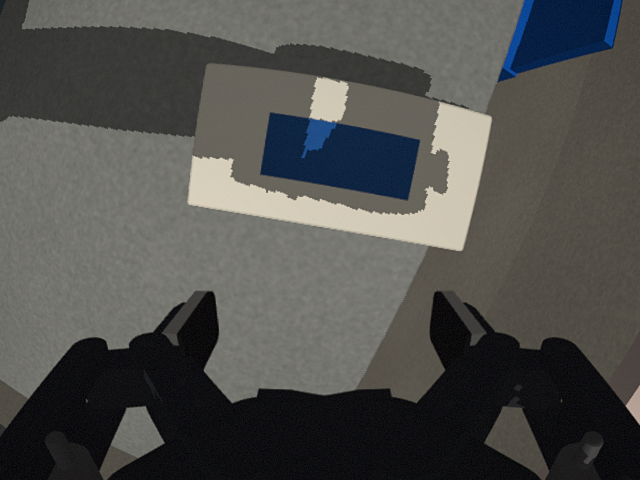

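The top view shows the steel fittings at (260,210) and (283,292), with brass-coloured rings. The turquoise decoy is at (296,331) and the blue stopcock at (328,265). The steel tray is at (167,228), the blue tray at (174,291), and the jug's cap at (467,248). I'll confirm these in enlarged crops.

```bash
python3 - <<'E'
import cv2,numpy as np
t=cv2.imread("pics/top0.png")
a=cv2.resize(t[190:350,235:355],None,fx=5,fy=5,interpolation=cv2.INTER_CUBIC)
cv2.imwrite("pics/c1.png",cv2.resize(t[195:345,240:350],(550,750)[::1],interpolation=cv2.INTER_CUBIC)[:,:][:600])
cv2.imwrite("pics/c2.png",cv2.resize(t[215:295,405:495],(720,640),interpolation=cv2.INTER_CUBIC)[:600])
cv2.imwrite("pics/c3.png",cv2.resize(t[190:330,120:220],(428,600),interpolation=cv2.INTER_CUBIC))
cv2.imwrite("pics/c1.png",cv2.resize(t[195:345,240:350],(440,600),interpolation=cv2.INTER_CUBIC))
E
```

```text
(no output)
```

View pics/c1.png

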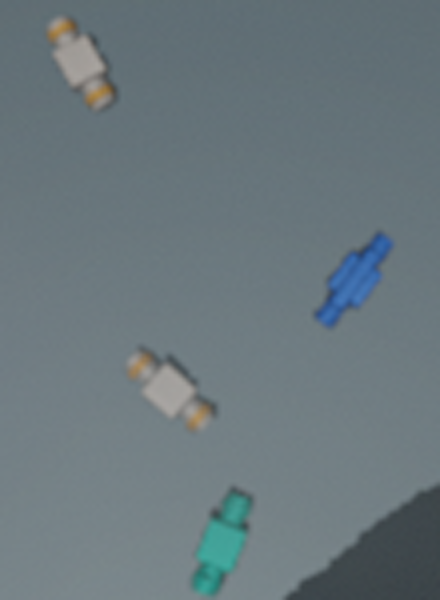

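View pics/c2.png

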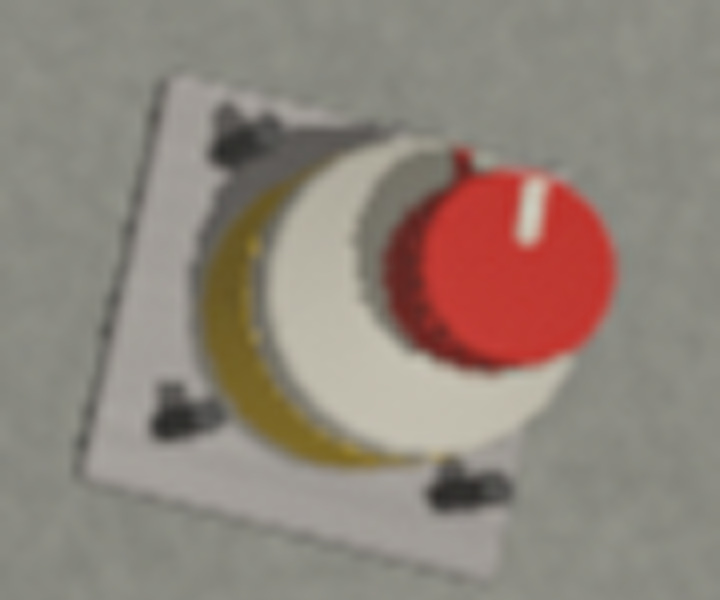

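View pics/c3.png

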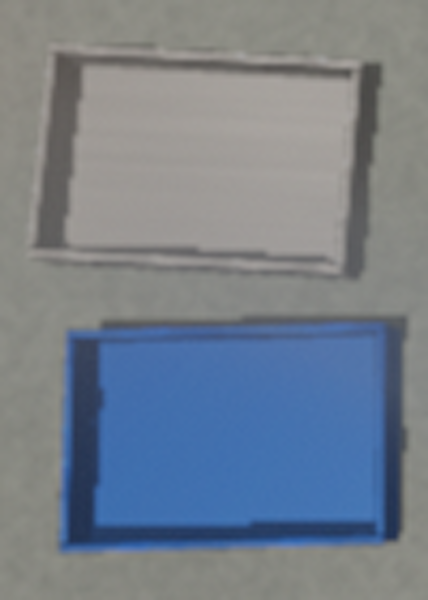

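Crop c1 settles which is which: two steel fittings with brass rings, a blue stopcock with a handle bar, and a plain turquoise look-alike at (295,331) to leave alone. Next I compute positions.

```bash
cat > h.py <<'E'
import numpy as np, cv2
from scipy.spatial.transform import Rotation as R
from plant import ctrl
def ray(n,u,v,st=None):
    c=ctrl.get_calibration(n);K=c["camera_matrix"]
    a=np.array([(u-K[0,2])/K[0,0],(v-K[1,2])/K[1,1],1.])
    if n=="wrist":
        r=np.hypot(a[0],a[1]); d=np.array([np.sin(r)*a[0]/r,np.sin(r)*a[1]/r,np.cos(r)]) if r>1e-9 else np.array([0,0,1.])
        M=c["mount"];Rt=R.from_quat(st["tcp_rot"]).as_matrix()
        return Rt@M[:3,3]+st["eef_pos"],Rt@M[:3,:3]@d
    T=c["camera_from_world"]
    return -T[:3,:3].T@T[:3,3],T[:3,:3].T@a
def pt(n,u,v,z,st=None):
    o,d=ray(n,u,v,st);return o+d*(z-o[2])/d[2]
def pose():
    s=ctrl.get_state();m=R.from_quat(s["tcp_rot"]).as_matrix()
    return s,m
def ang(v): return np.arctan2(v[1],v[0])
def shift(target,turn=None):
    s,m=pose();d=m.T@(np.array(target)-s["eef_pos"]);print("tool shift units",(d/.025).round(3))
E
python3 - <<'E'
from h import *
P=lambda u,v,z:pt("top",u,v,z)
def o(x,y,s,x0,y0):return x0+x/s,y0+y/s
for n,c,a,b,h in(("FA",(80,61),(61,25),(100,95),.022),("FB",(168,390),(139,364),(202,416),.022),("SC",(355,280),(383,243),(326,317),.024),("tq",(222,545),(236,505),(208,580),.022)):
    p=P(*o(*c,4,240,195),h);q=P(*o(*a,4,240,195),.011);r=P(*o(*b,4,240,195),.011);print(n,p.round(4),"mid",((q+r)/2).round(4),"ang",ang(q-r).round(3),"len",np.linalg.norm(q-r).round(4))
c=P(*o(520,266,8,405,215),.162);s=P(*o(532,210,8,405,215),.162);print("cap",c.round(4),ang(s-c))
for k in((423,266),(617,266),(520,168),(520,365)):print(np.linalg.norm(P(*o(*k,8,405,215),.162)-c))
for t,cs in(("steel",((55,48),(360,65),(345,270),(33,258))),("blue",((70,332),(386,326),(386,542),(64,548)))):
    q=np.array([P(*o(*k,4.283,120,190),.04) for k in cs]);print(t,q.round(3).tolist(),q.mean(0).round(4),ang(q[0]-q[1]),ang(q[0]-q[3]))
for n,u,v,h in(("FA",379,290,.014),("FB",337,231,.014),("SC",300,259,.014)):print(n,pt("scene",u,v,h).round(4))
s,m=pose();print(m.round(3),np.hypot(*s["eef_pos"][:2]))
E
python3 - <<'E'
import cv2
t=cv2.imread("pics/scene0.png")
cv2.imwrite("pics/c4.png",cv2.resize(t[190:310,280:400],(600,600),interpolation=cv2.INTER_CUBIC))
cv2.imwrite("pics/c5.png",cv2.resize(t[230:320,145:225],(533,600),interpolation=cv2.INTER_CUBIC))
E
```

```text
FA [0.6268 0.1224 0.022 ] mid [0.6296 0.1233 0.011 ] ang 0.516 len 0.0463
FB [0.4438 0.0707 0.022 ] mid [0.4439 0.0699 0.011 ] ang 0.89 len 0.0453
SC [ 0.5042 -0.0319  0.024 ] mid [ 0.5052 -0.0323  0.011 ] ang -0.657 len 0.0525
tq [0.3606 0.0405 0.022 ] mid [0.3612 0.0407 0.011 ] ang -0.357 len 0.0429
cap [ 0.5276 -0.299   0.162 ] -0.25609443429931583
0.023674195287860283
0.023706202641595897
0.023971973032695906
0.02402695992339408
steel [[0.642, 0.4, 0.04], [0.634, 0.244, 0.04], [0.528, 0.247, 0.04], [0.534, 0.404, 0.04]] [0.5844 0.3237 0.04  ] 1.5202323853260633 -0.04263947308399795
blue [[0.496, 0.383, 0.04], [0.5, 0.226, 0.04], [0.393, 0.222, 0.04], [0.39, 0.38, 0.04]] [0.4446 0.3028 0.04  ] 1.5928942418635557 0.030360240225490612
FA [0.6327 0.1243 0.014 ]
FB [0.449  0.0737 0.014 ]
SC [ 0.5102 -0.0307  0.014 ]
[[-0.     0.931  0.364]
 [ 0.002  0.364 -0.931]
 [-1.     0.    -0.002]] 0.6745384587438894
```

View pics/c4.png

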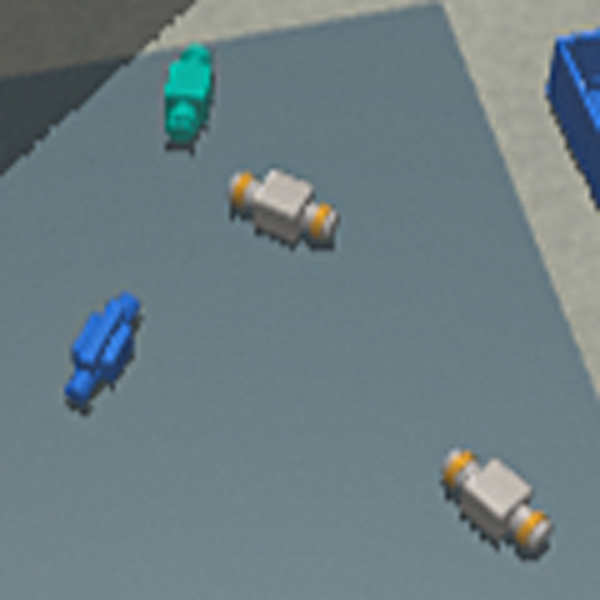

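View pics/c5.png

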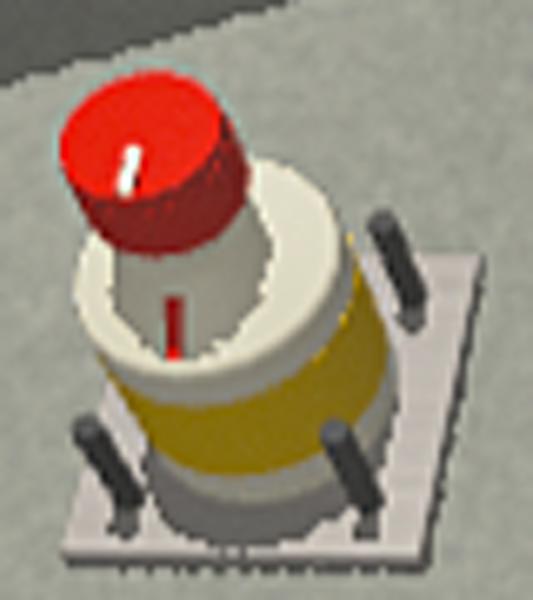

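```bash
python3 - <<'E'
from h import *
for n,u,v,h in(("FA",379.4,287.4,.022),("FB",336.6,228.2,.022),("SC",301.4,256,.024),("cap",166,249.7,.162)):print(n,pt("scene",u,v,h).round(4))
for n,u,v in(("beaker",250,155),("reagent",362,184)):print(n,pt("top",u,v,0).round(3))
print(pt("top",418+17,228+26,0).round(3)," tip",ctrl.tip_extent)
# plate corners c2
for k in((165,78),(82,478),(493,578)):print(pt("top",405+k[0]/8,215+k[1]/8,.005).round(4))
E
```

```text
FA [0.631 0.125 0.022]
FB [0.4464 0.0732 0.022 ]
SC [ 0.5095 -0.0267  0.024 ]
cap [ 0.5304 -0.2958  0.162 ]
beaker [0.762 0.15  0.   ]
reagent [ 0.695 -0.111  0.   ]
[ 0.532 -0.276  0.   ]  tip 0.014
[ 0.5986 -0.2555  0.005 ]
[ 0.4841 -0.2282  0.005 ]
[ 0.4563 -0.3439  0.005 ]
```

```bash
cat >> h.py <<'E'
def plan(target,jaw=None,n=None,start=None):
    """rows to target (tool down); jaw = world angle of tool z"""
    s,m=pose(); p=s["eef_pos"]; a=ang(m[:,2])
    t=0 if jaw is None else -(((jaw-a)+np.pi/2)%np.pi-np.pi/2)
    tu=np.degrees(t)/5; d=np.array(target)-p
    k=max(int(np.ceil(np.abs(d[2])/.0249)),int(np.ceil(np.hypot(*d[:2])/.0249)),int(np.ceil(abs(tu)/.99)))
    n=n or max(k,1); m0=m; out=[]
    for i in range(n):
        mm=m0@R.from_rotvec([t*(i+0.5)/n,0,0]).as_matrix()
        out.append(np.r_[mm.T@d/n/.025,tu/n].round(2))
    print("pos",p.round(4),"jaw",a.round(3),"q",s["qpos"].round(2),"q6 end ok? t",s["time"]); print(n,"rows:");
    print(", ".join(",".join(f"{x:g}" for x in r) for r in out))
def snap(name,fn,box=None,sc=1):
    st=ctrl.get_state();im=ctrl.read_camera(name)[:,:,::-1];cv2.imwrite("pics/full_"+fn,im)
    if box: x0,y0,x1,y1=box;im=cv2.resize(im[y0:y1,x0:x1],None,fx=sc,fy=sc,interpolation=cv2.INTER_CUBIC)
    cv2.imwrite("pics/"+fn,im);return st
E
python3 - <<'E'
from h import *
plan([.629,.124,.2],-1.055)
E
```

```text
pos [ 0.2458 -0.6282  0.2442] jaw -1.198 q [-1.35  0.29  1.58  0.    1.28 -0.15] q6 end ok? t 0.15
34 rows:
0.05,0.74,-0.66,-0.05, 0.05,0.75,-0.66,-0.05, 0.05,0.75,-0.65,-0.05, 0.05,0.75,-0.65,-0.05, 0.05,0.75,-0.65,-0.05, 0.05,0.76,-0.64,-0.05, 0.05,0.76,-0.64,-0.05, 0.05,0.76,-0.64,-0.05, 0.05,0.77,-0.63,-0.05, 0.05,0.77,-0.63,-0.05, 0.05,0.77,-0.63,-0.05, 0.05,0.77,-0.62,-0.05, 0.05,0.78,-0.62,-0.05, 0.05,0.78,-0.62,-0.05, 0.05,0.78,-0.61,-0.05, 0.05,0.78,-0.61,-0.05, 0.05,0.79,-0.61,-0.05, 0.05,0.79,-0.6,-0.05, 0.05,0.79,-0.6,-0.05, 0.05,0.79,-0.6,-0.05, 0.05,0.8,-0.59,-0.05, 0.05,0.8,-0.59,-0.05, 0.05,0.8,-0.59,-0.05, 0.05,0.8,-0.58,-0.05, 0.05,0.81,-0.58,-0.05, 0.05,0.81,-0.58,-0.05, 0.05,0.81,-0.57,-0.05, 0.05,0.81,-0.57,-0.05, 0.05,0.82,-0.57,-0.05, 0.05,0.82,-0.56,-0.05, 0.05,0.82,-0.56,-0.05, 0.05,0.82,-0.56,-0.05, 0.05,0.83,-0.55,-0.05, 0.05,0.83,-0.55,-0.05
```

Emit:
{"name": "move_arm", "arguments": {
  "commands": [0.1,0.8,-0.6,-0.8,0.1,0.85,-0.6,-0.82,0.05,0.88,-0.58,0,0.05,0.88,-0.58,0,0.05,0.88,-0.58,0,0.05,0.88,-0.58,0,0.05,0.88,-0.58,0,0.05,0.88,-0.58,0,0.05,0.88,-0.58,0,0.05,0.88,-0.58,0,0.05,0.88,-0.58,0,0.05,0.88,-0.58,0,0.05,0.88,-0.58,0,0.05,0.88,-0.58,0,0.05,0.88,-0.58,0,0.05,0.88,-0.58,0],
  "jaw": 50,
  "force": 50
}}

```text
time: 2.15
eef_pos: [0.4406, -0.2549, 0.2229]
tcp_rot: [0.356, 0.611, -0.356, 0.611]
contact_force: [0.0, 0.5, 0.4]
opening: 0.586
```

Emit:
{"name": "move_arm", "arguments": {
  "commands": [0.05,0.88,-0.58,0,0.05,0.88,-0.58,0,0.05,0.88,-0.58,0,0.05,0.88,-0.58,0,0.05,0.88,-0.58,0,0.05,0.88,-0.58,0,0.05,0.88,-0.58,0,0.05,0.88,-0.58,0,0.05,0.88,-0.58,0,0.05,0.88,-0.58,0,0.05,0.88,-0.58,0,0.05,0.88,-0.58,0,0.05,0.88,-0.58,0,0.05,0.88,-0.58,0,0.05,0.88,-0.58,0]
}}

```text
time: 4.03
eef_pos: [0.6204, 0.0968, 0.204]
tcp_rot: [0.356, 0.611, -0.356, 0.611]
contact_force: [0.1, -0.3, 0.1]
opening: 0.583
```

```bash
python3 - <<'E'
from h import *
s=snap("wrist","w1.png");print(s["contact_force"])
plan([.629,.124,.1],-1.055)
E
```

```text
[ 0.10580271 -0.28303158  0.09773243]
pos [0.6212 0.0993 0.2039] jaw -1.055 q [-0.    0.22  1.73  0.    1.19  1.05] q6 end ok? t 4.075
5 rows:
0.83,0.15,-0.14,0, 0.83,0.15,-0.14,0, 0.83,0.15,-0.14,0, 0.83,0.15,-0.14,0, 0.83,0.15,-0.14,0
```

View pics/w1.png

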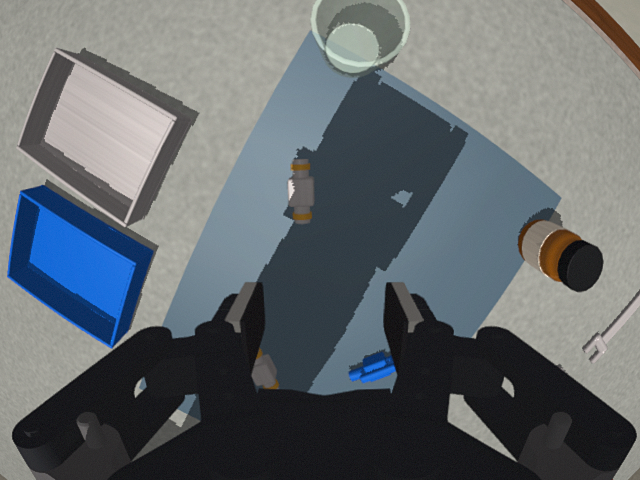

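FA is the steel block at about (301,191) in the wrist view, with rings at (300,165) and (302,217). I'll take its crop and position with the arm settled.

```bash
python3 - <<'E'
from h import *
s=snap("wrist","w2.png",(250,130,350,250),5)
for u,v,z in((301,191,.022),):print(pt("wrist",u,v,z,s).round(4))
print(s["eef_pos"])
E
```

```text
[0.6317 0.1267 0.022 ]
[0.62120351 0.09927078 0.20392423]
```

View pics/w2.png

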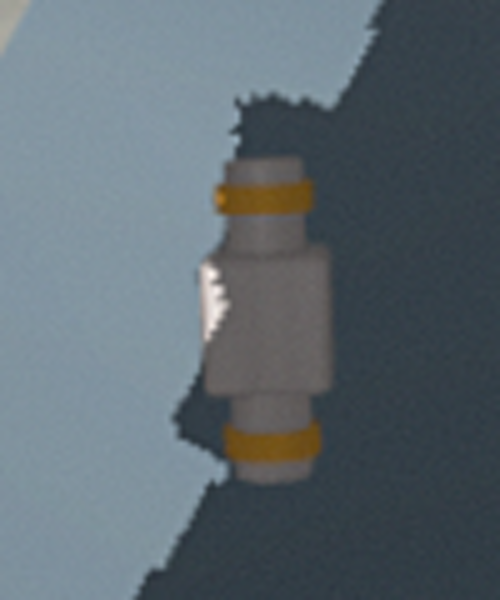

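```bash
python3 - <<'E'
from h import *
s=ctrl.get_state()
c=pt("wrist",303.4,192.2,.022,s);a=pt("wrist",250+265/5,130+198/5,.019,s);b=pt("wrist",250+272/5,130+443/5,.019,s)
print(c.round(4),((a+b)/2).round(4),ang(a-b),np.linalg.norm(a-b))
plan([.631,.1245,.06],-1.04)
E
```

```text
[0.631  0.1227 0.022 ] [0.629  0.1215 0.019 ] 0.5358827331924999 0.042319792923463974
pos [0.6206 0.0978 0.2039] jaw -1.054 q [-0.01  0.22  1.73  0.    1.19  1.05] q6 end ok? t 4.125
6 rows:
0.96,0.15,-0.12,-0.03, 0.96,0.15,-0.12,-0.03, 0.96,0.15,-0.12,-0.03, 0.96,0.15,-0.12,-0.03, 0.96,0.15,-0.12,-0.03, 0.96,0.15,-0.12,-0.03
```

Emit:
{"name": "move_arm", "arguments": {
  "commands": [0.8,0.2,-0.16,-0.15,1,0.2,-0.16,0,1,0.2,-0.16,0,1,0.2,-0.16,0,1,0,0,0,1,0,0,0,0,0,0,0,0,0,0,0]
}}

```text
time: 5.12
eef_pos: [0.6299, 0.1187, 0.0593]
tcp_rot: [0.353, 0.613, -0.353, 0.613]
contact_force: [-1.2, -0.6, 0.3]
opening: 0.583
```

```bash
python3 - <<'E'
from h import *
for i in range(1):
    s=snap("wrist","w3.png")
plan([.630,.123,.016],-1.04)
E
```

```text
pos [0.6305 0.1188 0.0601] jaw -1.044 q [ 0.03  0.42  1.77 -0.    0.95  1.07] q6 end ok? t 5.175
2 rows:
0.88,0.03,-0.08,-0.02, 0.88,0.03,-0.08,-0.02
```

View pics/w3.png

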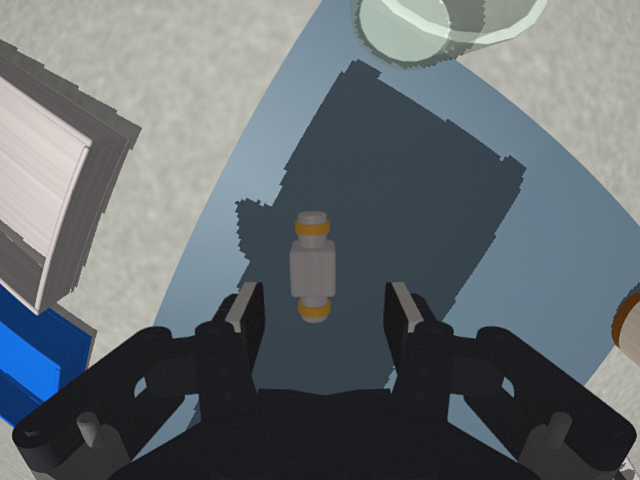

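```bash
python3 - <<'E'
from h import *
s=ctrl.get_state()
print(pt("wrist",313,262,.022,s).round(4))
print(ang(pt("wrist",312,228,.019,s)-pt("wrist",314,309,.019,s)))
E
```

```text
[0.6357 0.127  0.022 ]
0.5417264611728823
```

Emit:
{"name": "move_arm", "arguments": {
  "commands": [0.5,0.15,-0.1,0,0.4,0.1,-0.08,0,0,0,0,0,0,0,0,0]
}}

```text
time: 5.68
eef_pos: [0.6329, 0.1262, 0.0364]
tcp_rot: [0.352, 0.613, -0.352, 0.613]
contact_force: [-0.3, -0.2, 0.1]
opening: 0.586
```

```bash
python3 - <<'E'
from h import *
s=snap("wrist","w4.png",(250,220,400,370),4);print(s["eef_pos"])
E
```

```text
[0.63293579 0.12619655 0.03641904]
```

View pics/w4.png

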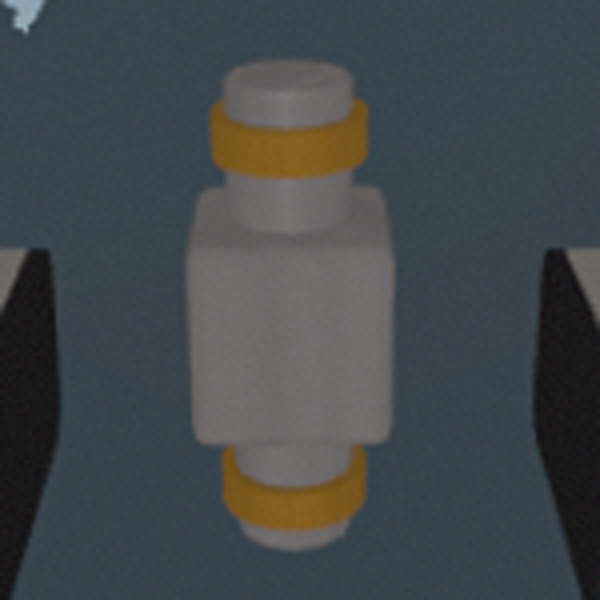

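```bash
python3 - <<'E'
from h import *
s,m=pose()
p=pt("wrist",322.8,305.8,.022,s);print(p.round(4),(m.T@(p-s["eef_pos"])*1000).round(1), s["eef_pos"])
E
```

```text
[0.6305 0.1244 0.022 ] [14.7 -3.2  0.2] [0.63314227 0.1261351  0.03673322]
```

Emit:
{"name": "move_arm", "arguments": {
  "commands": [0.4,-0.12,0,0,0.42,0,0,0,0,0,0,0]
}}

```text
time: 6.1
eef_pos: [0.629, 0.1244, 0.0142]
tcp_rot: [0.352, 0.614, -0.353, 0.612]
contact_force: [0.4, 0.3, 0.5]
opening: 0.586
```

Emit:
{"name": "move_arm", "arguments": {
  "commands": [0,0,0,0,0,0,0,0,0,0,0,0,0,0,0,0],
  "jaw": 10,
  "force": 50
}}

```text
time: 6.6
eef_pos: [0.6308, 0.1246, 0.0165]
tcp_rot: [0.353, 0.613, -0.352, 0.613]
contact_force: [0.1, -0.3, 0.5]
opening: 0.248
```

```bash
python3 - <<'E'
from h import *
plan([.582,.290,.09],-1.62)
E
```

```text
pos [0.6308 0.1246 0.0165] jaw -1.044 q [0.04 0.48 1.78 0.   0.88 1.08] q6 end ok? t 6.6
7 rows:
-0.42,0.2,-0.97,0.94, -0.42,0.12,-0.98,0.94, -0.42,0.03,-0.98,0.94, -0.42,-0.05,-0.98,0.94, -0.42,-0.13,-0.98,0.94, -0.42,-0.21,-0.96,0.94, -0.42,-0.29,-0.94,0.94
```

Emit:
{"name": "move_arm", "arguments": {
  "commands": [-0.9,0,0,0,-1,0,0,0,-1,0.2,-0.97,0.94,0,0.12,-0.98,0.94,0,0.03,-0.98,0.94,0,-0.05,-0.98,0.94,0,-0.13,-0.98,0.94,0,-0.21,-0.96,0.94,0,-0.29,-0.94,0.94,0,0,0,0,0,0,0,0]
}}

```text
time: 7.98
eef_pos: [0.5749, 0.2872, 0.0894]
tcp_rot: [0.512, 0.488, -0.511, 0.489]
contact_force: [0.3, -0.4, -0.4]
opening: 0.245
```

```bash
python3 - <<'E'
from h import *
s=snap("wrist","w5.png");print(s["opening"],s["contact_force"])
snap("scene","s5.png",(260,170,520,340),3)
plan([.584,.290,.024],-1.62)
E
```

```text
0.24536583370845633 [ 0.28516766 -0.38535272 -0.43599141]
pos [0.575  0.2868 0.0891] jaw -1.618 q [ 0.31  0.38  1.76 -0.    1.    1.92] q6 end ok? t 8.075
3 rows:
0.87,0.12,-0.05,0.01, 0.87,0.12,-0.05,0.01, 0.87,0.12,-0.05,0.01
```

View pics/w5.png

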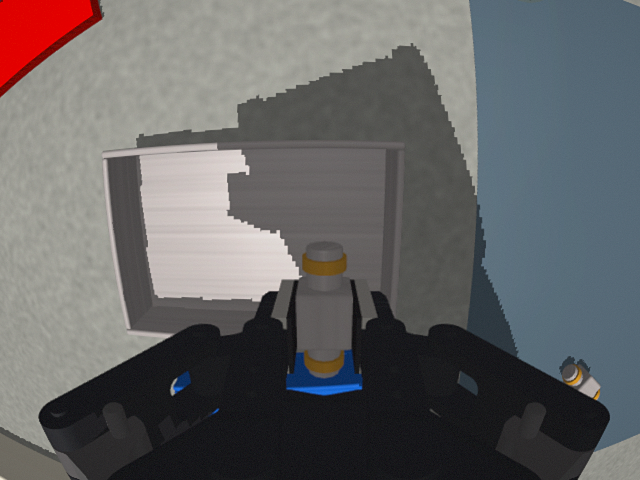

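View pics/s5.png

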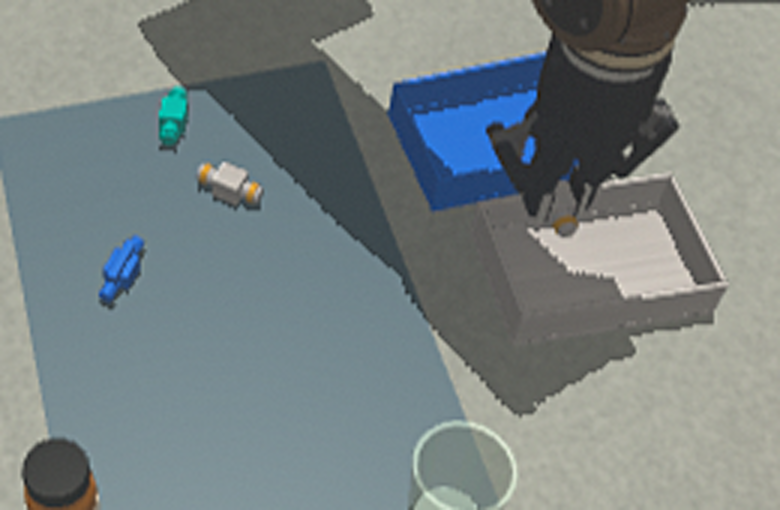

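The fitting is held squarely. The steel tray rim corners are at (106,153), (403,147) and (128,331). I'll check the tray centre from these.

```bash
python3 - <<'E'
from h import *
s=ctrl.get_state()
for u,v in((106,154),(403,147),(129,331)):print(pt("wrist",u,v,.04,s).round(4))
plan([.587,.290,.024],-1.62)
E
```

```text
[0.6446 0.3992 0.04  ]
[0.6361 0.2452 0.04  ]
[0.5401 0.4056 0.04  ]
pos [0.575  0.2868 0.0891] jaw -1.618 q [ 0.31  0.38  1.76 -0.    1.    1.92] q6 end ok? t 8.075
3 rows:
0.87,0.16,-0.05,0.01, 0.87,0.16,-0.05,0.01, 0.87,0.16,-0.05,0.01
```

Emit:
{"name": "move_arm", "arguments": {
  "commands": [0.2,0.5,-0.12,0,0.8,0,0,0,0.9,0,0,0,0.7,0,0,0,0,0,0,0,0,0,0,0]
}}

```text
time: 8.82
eef_pos: [0.5867, 0.29, 0.0226]
tcp_rot: [-0.511, -0.488, 0.512, -0.488]
contact_force: [-0.7, 0.0, -0.9]
opening: 0.242
```

Emit:
{"name": "move_arm", "arguments": {
  "commands": [0,0,0,0,0,0,0,0,0,0,0,0,-1,0,0,0,-1,0,0,0,-1,0,0,0],
  "jaw": 33
}}

```text
time: 9.57
eef_pos: [0.5871, 0.29, 0.0995]
tcp_rot: [0.512, 0.488, -0.512, 0.488]
contact_force: [0.0, -0.5, -0.4]
opening: 0.388
```

```bash
python3 - <<'E'
from h import *
s=snap("wrist","w6.png");print(s["opening"],s["contact_force"])
plan([.448,.0725,.1],.89-1.5708)
E
```

```text
0.3879747363143438 [ 0.03531189 -0.49563903 -0.40107636]
pos [0.5894 0.2909 0.1038] jaw -1.618 q [0.3  0.39 1.72 0.   1.03 1.92] q6 end ok? t 9.625
11 rows:
0.01,-0.51,0.8,-0.98, 0.01,-0.58,0.75,-0.98, 0.01,-0.64,0.7,-0.98, 0.01,-0.7,0.64,-0.98, 0.01,-0.75,0.58,-0.98, 0.01,-0.79,0.51,-0.98, 0.01,-0.84,0.44,-0.98, 0.01,-0.87,0.37,-0.98, 0.01,-0.9,0.3,-0.98, 0.01,-0.92,0.22,-0.98, 0.01,-0.94,0.14,-0.98
```

View pics/w6.png

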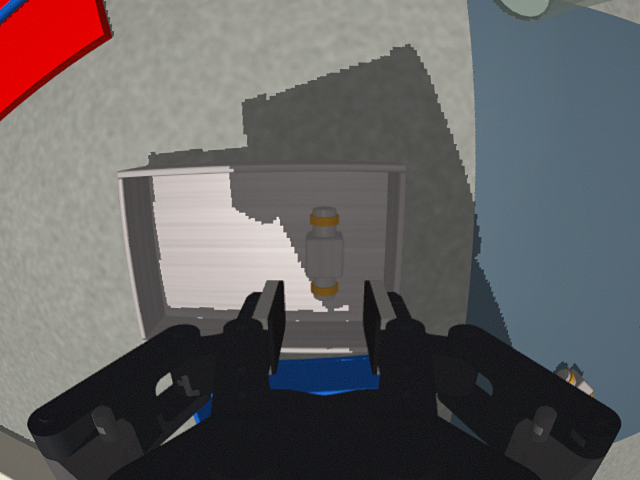

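FA lies flat in the steel tray at (323,252). On to FB.

Emit:
{"name": "move_arm", "arguments": {
  "commands": [0,-0.51,0.8,-0.98,0,-0.58,0.75,-0.98,0,-0.64,0.7,-0.98,0,-0.7,0.64,-0.98,0,-0.75,0.58,-0.98,0,-0.79,0.51,-0.98,0,-0.84,0.44,-0.98,0,-0.87,0.37,-0.98,0.3,-0.9,0.3,-0.98,0.7,-0.92,0.22,-0.98,1,-0.94,0.14,-0.98,0,0,0,0,0,0,0,0],
  "jaw": 50
}}

```text
time: 11.25
eef_pos: [0.4375, 0.0778, 0.0493]
tcp_rot: [0.236, 0.666, -0.235, 0.667]
contact_force: [-0.7, 0.0, -0.7]
opening: 0.585
```

```bash
python3 - <<'E'
from h import *
s=snap("wrist","w7.png",(200,180,400,330),4);print(s["eef_pos"])
plan([.447,.073,.037],.89-1.5708)
E
```

```text
[0.43747333 0.07776481 0.04929392]
pos [0.4379 0.0779 0.0497] jaw -0.678 q [-0.05  0.05  2.26  0.    0.84  0.62] q6 end ok? t 11.3
1 rows:
0.51,0.08,0.4,0.04
```

View pics/w7.png

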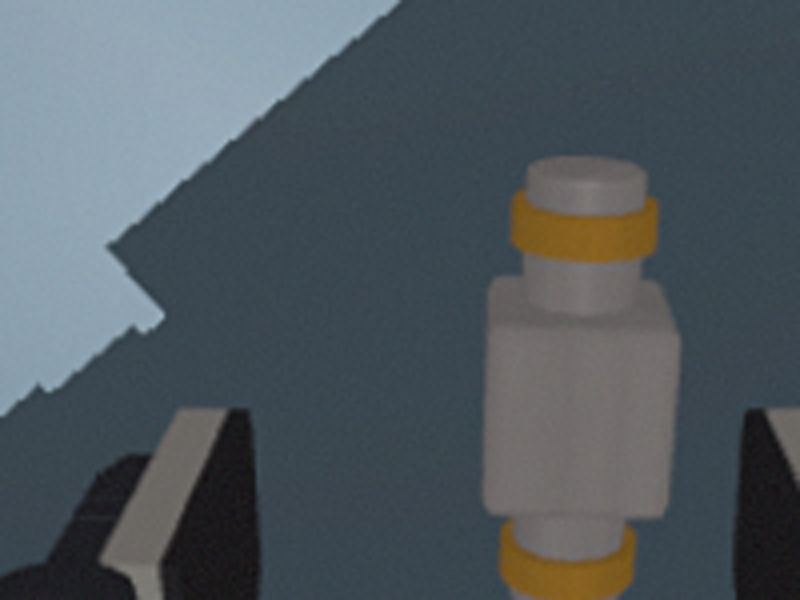

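FB is a steel block with top-face centre at about (345,286), slightly turned.

```bash
python3 - <<'E'
from h import *
s,m=pose()
p=pt("wrist",345,285.8,.022,s);print(p.round(4))
a=pt("wrist",346.2,234.5,.0195,s);b=pt("wrist",342.5,316,.0195,s);print(ang(a-b),np.linalg.norm(a-b))
plan([*p[:2],.0155],ang(a-b)-1.5708,n=2)
E
```

```text
[0.4462 0.0719 0.022 ]
0.8693787863367525 0.04011614901070021
pos [0.4379 0.0779 0.0497] jaw -0.678 q [-0.05  0.05  2.26  0.    0.84  0.62] q6 end ok? t 11.3
2 rows:
0.68,0.01,0.2,0.14, 0.68,0.01,0.2,0.14
```

Emit:
{"name": "move_arm", "arguments": {
  "commands": [0.1,0.02,0.4,0.28,0.6,0,0,0,0.66,0,0,0,0,0,0,0]
}}

```text
time: 11.8
eef_pos: [0.4431, 0.0718, 0.0127]
tcp_rot: [0.243, 0.666, -0.243, 0.663]
contact_force: [0.2, 0.8, -0.3]
opening: 0.583
```

Emit:
{"name": "move_arm", "arguments": {
  "commands": [0,0,0,0,0,0,0,0,0,0,0,0,0,0,0,0],
  "jaw": 10
}}

```text
time: 12.3
eef_pos: [0.4451, 0.0717, 0.0151]
tcp_rot: [0.243, 0.664, -0.243, 0.665]
contact_force: [-0.2, 0.1, 2.3]
opening: 0.243
```

```bash
python3 - <<'E'
from h import *
plan([.587,.358,.09],-1.62)
E
```

```text
pos [0.4451 0.0717 0.0151] jaw -0.702 q [-0.07  0.13  2.25  0.    0.76  0.64] q6 end ok? t 12.3
13 rows:
-0.23,0.95,-0.27,0.81, -0.23,0.92,-0.33,0.81, -0.23,0.9,-0.4,0.81, -0.23,0.87,-0.46,0.81, -0.23,0.83,-0.52,0.81, -0.23,0.79,-0.58,0.81, -0.23,0.75,-0.63,0.81, -0.23,0.71,-0.69,0.81, -0.23,0.66,-0.73,0.81, -0.23,0.6,-0.78,0.81, -0.23,0.55,-0.82,0.81, -0.23,0.49,-0.85,0.81, -0.23,0.42,-0.89,0.81
```

Emit:
{"name": "move_arm", "arguments": {
  "commands": [-0.9,0,0,0,-1,0.2,0,0,-1,0.75,-0.27,0.81,-0.2,0.92,-0.33,0.81,0,0.9,-0.4,0.81,0,0.87,-0.46,0.81,0,0.83,-0.52,0.81,0,0.79,-0.58,0.81,0,0.75,-0.63,0.81,0,0.71,-0.69,0.81,0,0.66,-0.73,0.81,0,0.6,-0.78,0.81,0,0.55,-0.82,0.81,0,0.49,-0.85,0.81,0,0.42,-0.89,0.81,0,0,0,0,0,0,0,0]
}}

```text
time: 14.42
eef_pos: [0.5759, 0.3621, 0.0913]
tcp_rot: [-0.511, -0.488, 0.513, -0.488]
contact_force: [0.2, -0.0, -1.8]
opening: 0.248
```

```bash
python3 - <<'E'
from h import *
s=snap("wrist","w8.png");print(s["opening"],s["contact_force"])
plan([.587,.357,.024],-1.62)
E
```

```text
0.24816067277024995 [ 0.15725828 -0.0194809  -1.83790927]
pos [0.5759 0.3619 0.0915] jaw -1.62 q [ 0.41  0.45  1.66 -0.    1.03  2.03] q6 end ok? t 14.475
3 rows:
0.9,0.15,0.06,-0, 0.9,0.15,0.06,-0, 0.9,0.15,0.06,-0
```

View pics/w8.png

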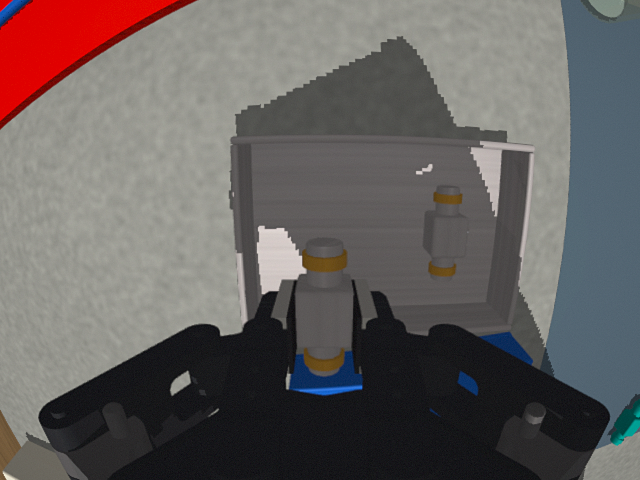

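Emit:
{"name": "move_arm", "arguments": {
  "commands": [0.2,0.5,0.18,0,0.8,0,0,0,0.9,0,0,0,0.8,0,0,0,0,0,0,0,0,0,0,0]
}}

```text
time: 15.22
eef_pos: [0.5886, 0.3577, 0.0242]
tcp_rot: [-0.512, -0.488, 0.512, -0.487]
contact_force: [0.8, 0.0, -0.8]
opening: 0.245
```

Emit:
{"name": "move_arm", "arguments": {
  "commands": [0,0,0,0,0,0,0,0,0,0,0,0,-1,0,0,0,-1,0,0,0,-1,0,0,0],
  "jaw": 33
}}

```text
time: 15.98
eef_pos: [0.5888, 0.3576, 0.1006]
tcp_rot: [0.512, 0.487, -0.512, 0.487]
contact_force: [0.3, 0.2, -0.2]
opening: 0.39
```

```bash
python3 - <<'E'
from h import *
s=snap("wrist","w9.png");print(s["opening"],s["contact_force"])
plan([.507,-.029,.1],-.657+1.5708)
E
```

```text
0.38987887227998624 [ 0.33481728  0.23675271 -0.18594458]
pos [0.591  0.3586 0.1051] jaw -1.62 q [ 0.4   0.45  1.63 -0.    1.05  2.02] q6 end ok? t 16.025
16 rows:
0.01,-0.14,0.98,0.44, 0.01,-0.11,0.99,0.44, 0.01,-0.07,0.99,0.44, 0.01,-0.03,0.99,0.44, 0.01,0.01,0.99,0.44, 0.01,0.04,0.99,0.44, 0.01,0.08,0.99,0.44, 0.01,0.12,0.98,0.44, 0.01,0.16,0.98,0.44, 0.01,0.19,0.97,0.44, 0.01,0.23,0.96,0.44, 0.01,0.27,0.95,0.44, 0.01,0.3,0.94,0.44, 0.01,0.34,0.93,0.44, 0.01,0.37,0.92,0.44, 0.01,0.41,0.9,0.44
```

View pics/w9.png

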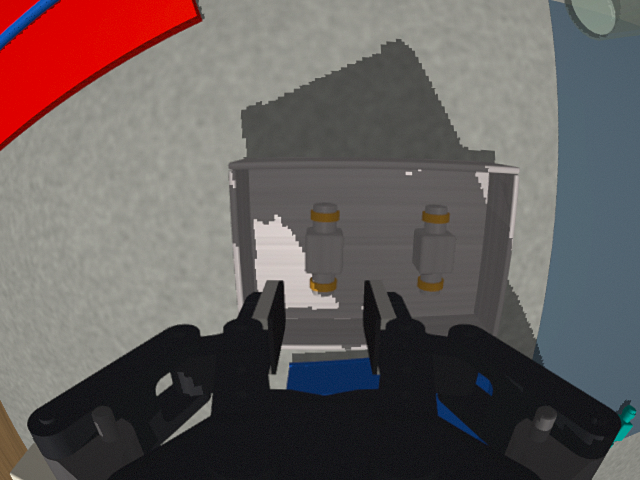

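Both fittings lie in the steel tray, at (324,247) and (435,247). Next is the stopcock.

Emit:
{"name": "move_arm", "arguments": {
  "commands": [0,-0.14,0.98,0.44,0,-0.11,0.99,0.44,0,-0.07,0.99,0.44,0,-0.03,0.99,0.44,0,0.01,0.99,0.44,0,0.04,0.99,0.44,0,0.08,0.99,0.44,0,0.12,0.98,0.44,0,0.16,0.98,0.44,0,0.19,0.97,0.44,0,0.23,0.96,0.44,0,0.27,0.95,0.44,0,0.3,0.94,0.44,0.4,0.34,0.93,0.44,0.8,0.37,0.92,0.44,0.9,0.41,0.9,0.44,0,0,0,0,0,0,0,0],
  "jaw": 50
}}

```text
time: 18.27
eef_pos: [0.5114, -0.0307, 0.0476]
tcp_rot: [0.636, 0.31, -0.635, 0.31]
contact_force: [0.1, 0.1, -0.5]
opening: 0.585
```

```bash
python3 - <<'E'
from h import *
s=snap("wrist","w10.png",(240,180,440,330),4);print(s["eef_pos"])
plan([.508,-.029,.037],-.657+1.5708)
E
```

```text
[ 0.51137129 -0.03072069  0.04759758]
pos [ 0.5118 -0.0305  0.048 ] jaw -2.234 q [-0.26  0.19  2.1   0.    0.85  1.98] q6 end ok? t 18.325
1 rows:
0.44,-0.16,0.04,-0.07
```

View pics/w10.png

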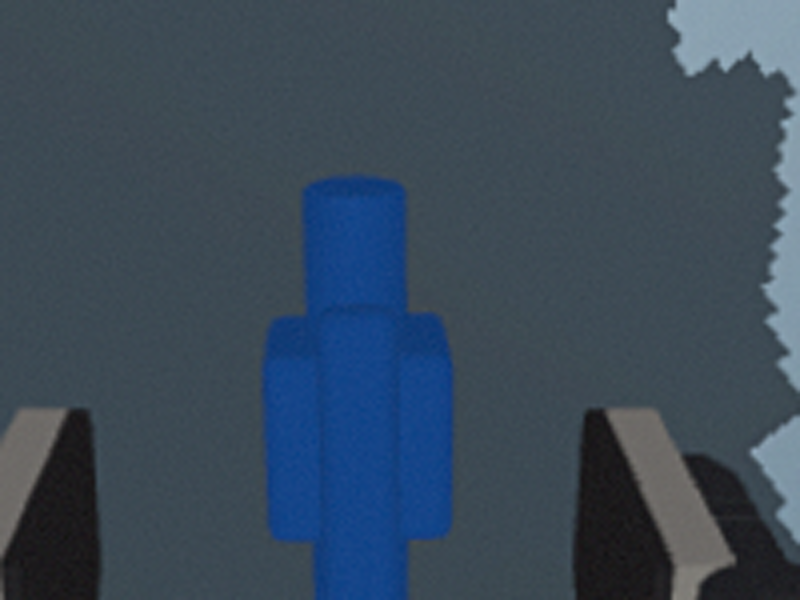

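The blue stopcock, with its handle bar along it, is aligned between the jaws. Its block top centre is at about (330,292).

```bash
python3 - <<'E'
from h import *
s,m=pose()
p=pt("wrist",330,292,.018,s);print(p.round(4),(m.T@(p-s["eef_pos"])*1000).round(1))
a=pt("wrist",240+356/4,180+250/4,.012,s);b=pt("wrist",330,292,.018,s);print(ang(a-b))
E
```

```text
[ 0.5077 -0.0316  0.018 ] [30.  -2.6  3.4]
-0.6413033927023997
```

Emit:
{"name": "move_arm", "arguments": {
  "commands": [0.1,-0.1,0.14,-0.15,0.6,0,0,0,0.58,0,0,0,0,0,0,0]
}}

```text
time: 18.82
eef_pos: [0.5052, -0.0314, 0.0129]
tcp_rot: [-0.632, -0.315, 0.635, -0.313]
contact_force: [-0.6, 0.4, 0.2]
opening: 0.593
```

Emit:
{"name": "move_arm", "arguments": {
  "commands": [0,0,0,0,0,0,0,0,0,0,0,0,0,0,0,0],
  "jaw": 10,
  "force": 40
}}

```text
time: 19.32
eef_pos: [0.5072, -0.0321, 0.0154]
tcp_rot: [0.634, 0.314, -0.633, 0.314]
contact_force: [0.3, 1.0, 1.3]
opening: 0.244
```

```bash
python3 - <<'E'
from h import *
plan([.448,.303,.09],-1.54)
E
```

```text
pos [ 0.5072 -0.0321  0.0154] jaw -2.222 q [-0.26  0.25  2.11  0.    0.78  1.96] q6 end ok? t 19.325
14 rows:
-0.21,-0.7,-0.68,-0.56, -0.21,-0.66,-0.71,-0.56, -0.21,-0.63,-0.74,-0.56, -0.21,-0.59,-0.77,-0.56, -0.21,-0.55,-0.8,-0.56, -0.21,-0.51,-0.82,-0.56, -0.21,-0.47,-0.85,-0.56, -0.21,-0.43,-0.87,-0.56, -0.21,-0.39,-0.89,-0.56, -0.21,-0.35,-0.91,-0.56, -0.21,-0.3,-0.92,-0.56, -0.21,-0.26,-0.94,-0.56, -0.21,-0.21,-0.95,-0.56, -0.21,-0.16,-0.96,-0.56
```

Emit:
{"name": "move_arm", "arguments": {
  "commands": [-0.9,0,0,0,-1,0,0,0,-1,-0.7,-0.68,-0.56,-0.1,-0.66,-0.71,-0.56,0,-0.63,-0.74,-0.56,0,-0.59,-0.77,-0.56,0,-0.55,-0.8,-0.56,0,-0.51,-0.82,-0.56,0,-0.47,-0.85,-0.56,0,-0.43,-0.87,-0.56,0,-0.39,-0.89,-0.56,0,-0.35,-0.91,-0.56,0,-0.3,-0.92,-0.56,0,-0.26,-0.94,-0.56,0,-0.21,-0.95,-0.56,0,-0.16,-0.96,-0.56,0,0,0,0,0,0,0,0]
}}

```text
time: 21.58
eef_pos: [0.4556, 0.3037, 0.0899]
tcp_rot: [0.491, 0.508, -0.492, 0.508]
contact_force: [-0.2, 0.2, -0.5]
opening: 0.248
```

```bash
python3 - <<'E'
from h import *
s=snap("wrist","w11.png");print(s["opening"],s["contact_force"])
plan([.448,.303,.024],-1.54)
E
```

```text
0.24754182829376423 [-0.18818166  0.17148674 -0.51077451]
pos [0.4557 0.3035 0.0899] jaw -1.538 q [ 0.4   0.19  2.   -0.    0.95  1.94] q6 end ok? t 21.625
3 rows:
0.88,-0.1,0,0.01, 0.88,-0.1,0,0.01, 0.88,-0.1,0,0.01
```

View pics/w11.png

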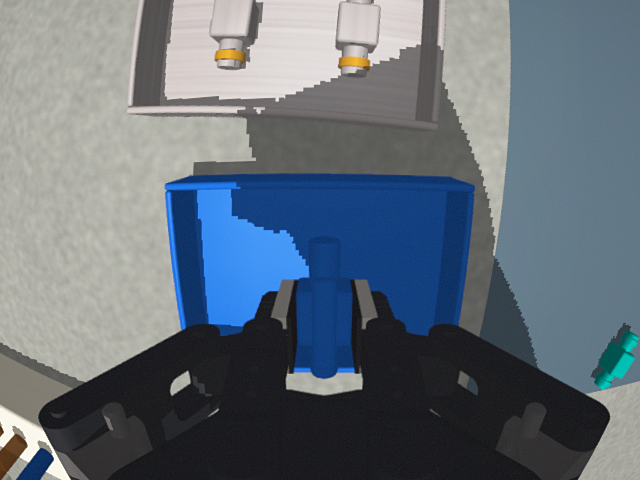

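The stopcock is held over the blue tray. I lower and release it.

Emit:
{"name": "move_arm", "arguments": {
  "commands": [0.2,-0.2,0,0,0.8,0,0,0,0.9,0,0,0,0.75,0,0,0,0,0,0,0,0,0,0,0]
}}

```text
time: 22.38
eef_pos: [0.4512, 0.3041, 0.0243]
tcp_rot: [0.492, 0.508, -0.491, 0.508]
contact_force: [0.6, 0.5, 0.3]
opening: 0.245
```

Emit:
{"name": "move_arm", "arguments": {
  "commands": [0,0,0,0,0,0,0,0,0,0,0,0,-1,0,0,0,-1,0,0,0,-1,0,0,0,-1,0,0,0,-1,0,0,0],
  "jaw": 36
}}

```text
time: 23.38
eef_pos: [0.4506, 0.304, 0.1498]
tcp_rot: [0.492, 0.508, -0.492, 0.508]
contact_force: [0.7, 0.1, -0.1]
opening: 0.422
```

```bash
python3 - <<'E'
from h import *
s=snap("wrist","w12.png");print(s["opening"],s["contact_force"])
plan([.53,-.297,.24],-1.2)
E
```

```text
0.4216889739212493 [ 0.69160322  0.09421092 -0.13323546]
pos [0.4527 0.305  0.1537] jaw -1.537 q [0.41 0.1  1.97 0.   1.06 1.94] q6 end ok? t 23.425
25 rows:
-0.14,0.09,0.97,-0.15, -0.14,0.07,0.97,-0.15, -0.14,0.06,0.97,-0.15, -0.14,0.05,0.97,-0.15, -0.14,0.03,0.97,-0.15, -0.14,0.02,0.97,-0.15, -0.14,0.01,0.97,-0.15, -0.14,-0.01,0.97,-0.15, -0.14,-0.02,0.97,-0.15, -0.14,-0.03,0.97,-0.15, -0.14,-0.05,0.97,-0.15, -0.14,-0.06,0.97,-0.15, -0.14,-0.07,0.97,-0.15, -0.14,-0.08,0.97,-0.15, -0.14,-0.1,0.97,-0.15, -0.14,-0.11,0.96,-0.15, -0.14,-0.12,0.96,-0.15, -0.14,-0.14,0.96,-0.15, -0.14,-0.15,0.96,-0.15, -0.14,-0.16,0.96,-0.15, -0.14,-0.18,0.95,-0.15, -0.14,-0.19,0.95,-0.15, -0.14,-0.2,0.95,-0.15, -0.14,-0.21,0.95,-0.15, -0.14,-0.23,0.94,-0.15
```

View pics/w12.png

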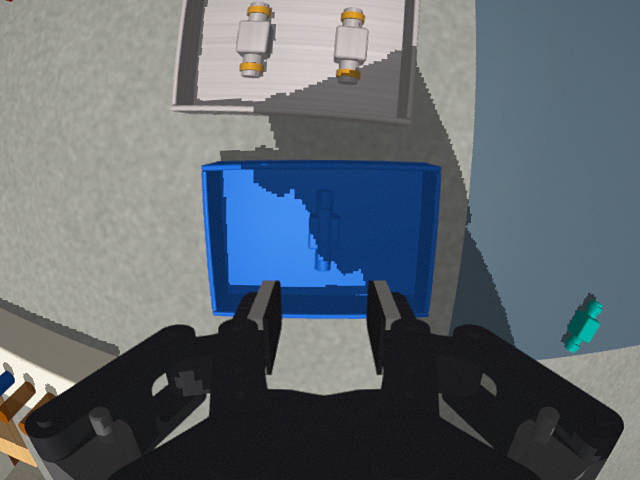

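All three parts are placed, with the stopcock at (322,230) in the blue tray. Next I go over the cap.

Emit:
{"name": "move_arm", "arguments": {
  "commands": [-0.3,0.09,0.97,-0.15,-0.3,0.07,0.97,-0.15,-0.3,0.06,0.97,-0.15,-0.3,0.05,0.97,-0.15,-0.3,0.03,0.97,-0.15,-0.3,0.02,0.97,-0.15,-0.3,0.01,0.97,-0.15,-0.3,-0.01,0.97,-0.15,-0.3,-0.02,0.97,-0.15,-0.3,-0.03,0.97,-0.15,-0.3,-0.05,0.97,-0.15,-0.2,-0.06,0.97,-0.15],
  "jaw": 72
}}

```text
time: 24.92
eef_pos: [0.4853, 0.014, 0.2362]
tcp_rot: [0.45, 0.545, -0.45, 0.545]
contact_force: [0.6, 0.9, 0.4]
opening: 0.841
```

Emit:
{"name": "move_arm", "arguments": {
  "commands": [0,-0.07,0.97,-0.15,0,-0.08,0.97,-0.15,0,-0.1,0.97,-0.15,0,-0.11,0.96,-0.15,0,-0.12,0.96,-0.15,0,-0.14,0.96,-0.15,0,-0.15,0.96,-0.15,0,-0.16,0.96,-0.15,0,-0.18,0.95,-0.15,0,-0.19,0.95,-0.15,0,-0.2,0.95,-0.15,0,-0.21,0.95,-0.15,0,-0.23,0.94,-0.15,0,0,0,0,0,0,0,0]
}}

```text
time: 26.8
eef_pos: [0.5211, -0.298, 0.2357]
tcp_rot: [0.402, 0.582, -0.402, 0.581]
contact_force: [0.4, 0.5, -0.6]
opening: 0.845
```

```bash
python3 - <<'E'
from h import *
s=snap("wrist","w13.png");print(s["eef_pos"],s["contact_force"])
plan([.53,-.297,.22],-1.2)
E
```

```text
[ 0.521114   -0.29803187  0.23573266] [ 0.40005451  0.52975294 -0.55189836]
pos [ 0.5212 -0.2978  0.2359] jaw -1.21 q [-0.69  0.13  1.78  0.    1.24  0.52] q6 end ok? t 26.85
1 rows:
0.64,0.34,0.1,-0.11
```

View pics/w13.png

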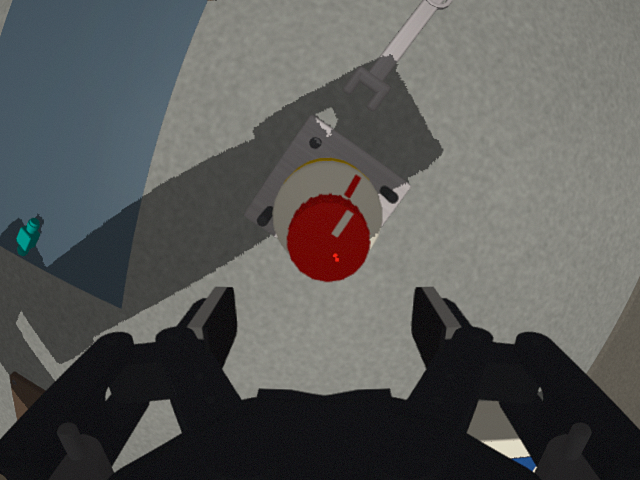

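```bash
python3 - <<'E'
from h import *
im=cv2.imread("pics/w13.png");c=im[170:300,260:400];cv2.imwrite("pics/c13.png",cv2.resize(c,None,fx=4.5,fy=4.5,interpolation=cv2.INTER_CUBIC))
s,m=pose()
p=pt("wrist",329,240,.162,s);print(p.round(4),(m.T@(p-s["eef_pos"])*1000).round(1))
E
```

```text
[ 0.5314 -0.2977  0.162 ] [73.9  9.6  3.7]
```

View pics/c13.png

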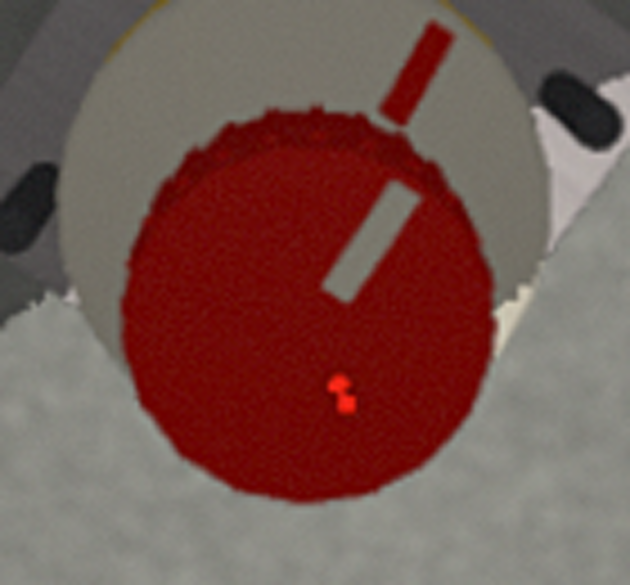

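Emit:
{"name": "move_arm", "arguments": {
  "commands": [0,0.37,0.14,0,0.5,0,0,0,0.9,0,0,0,0.9,0,0,0,0.9,0,0,0,0.7,0,0,0,0,0,0,0,0,0,0,0]
}}

```text
time: 27.85
eef_pos: [0.5317, -0.2989, 0.1395]
tcp_rot: [0.402, 0.581, -0.402, 0.582]
contact_force: [0.1, -0.3, 0.2]
opening: 0.848
```

```bash
python3 - <<'E'
from h import *
s=snap("wrist","w14.png");print(s["eef_pos"],s["contact_force"])
E
```

```text
[ 0.53165791 -0.29894404  0.13953256] [ 0.10240262 -0.34917234  0.21451176]
```

View pics/w14.png

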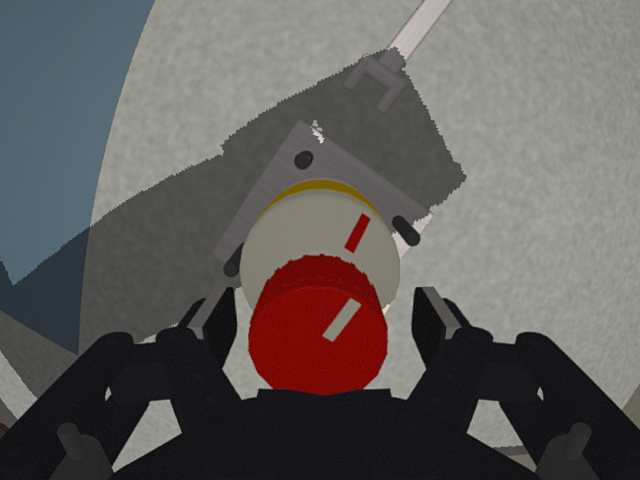

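```bash
python3 - <<'E'
from h import *
s,m=pose()
for u,v in((249,338),(387,338),(318,288)):
    p=pt("wrist",u,v,.162,s);print(p.round(4),(m.T@(p-s["eef_pos"])*1000).round(1))
E
```

```text
[ 0.5253 -0.2756  0.162 ] [-22.    2.2 -24.3]
[ 0.5416 -0.3185  0.162 ] [-22.    2.3  21.6]
[ 0.5508 -0.2907  0.162 ] [-22.   20.7  -1.2]
```

```bash
python3 - <<'E'
import cv2
im=cv2.imread("pics/w14.png");c=im[240:400,230:410];cv2.imwrite("pics/c14.png",cv2.resize(c,None,fx=3.7,fy=3.7,interpolation=cv2.INTER_CUBIC))
E
```

```text
(no output)
```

View pics/c14.png

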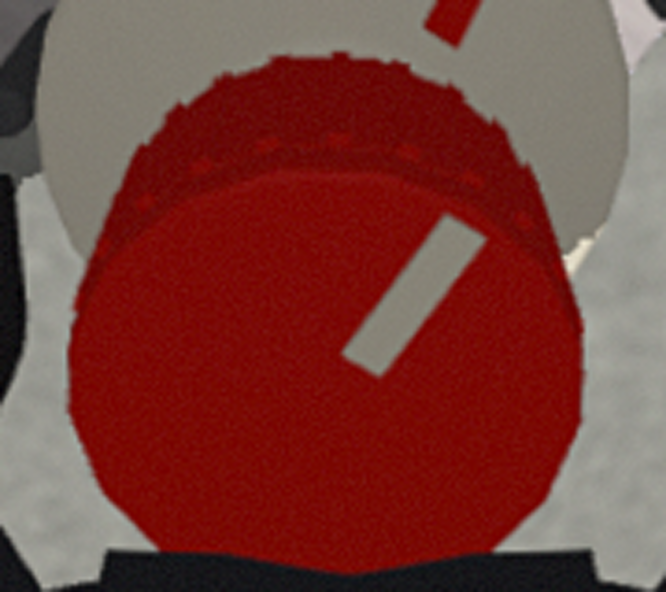

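Emit:
{"name": "move_arm", "arguments": {
  "commands": [0.04,-0.02,-0.06,0,0,0,0,0]
}}

```text
time: 28.15
eef_pos: [0.5303, -0.2975, 0.1384]
tcp_rot: [0.402, 0.581, -0.402, 0.582]
contact_force: [-0.3, -0.3, -0.9]
opening: 0.844
```

Emit:
{"name": "move_arm", "arguments": {
  "commands": [0,0,0,0,0,0,0,0,0,0,0,0,0,0,0,0,0,0,0,0],
  "jaw": 30,
  "force": 80
}}

```text
time: 28.78
eef_pos: [0.5303, -0.2975, 0.1381]
tcp_rot: [0.402, 0.581, -0.402, 0.582]
contact_force: [-0.3, 1.0, 4.1]
opening: 0.549
```

Emit:
{"name": "move_arm", "arguments": {
  "commands": [0.15,0,0,0,0.14,0,0,0,0,0,0,0,0,0,0,0]
}}

```text
time: 29.28
eef_pos: [0.5304, -0.2976, 0.1317]
tcp_rot: [0.402, 0.582, -0.402, 0.582]
contact_force: [-3.5, 1.6, 8.2]
opening: 0.552
```

Emit:
{"name": "move_arm", "arguments": {
  "commands": [0.05,0,0,0,0,0,0,0,0,0,0,0]
}}

```text
time: 29.65
eef_pos: [0.5304, -0.2975, 0.1307]
tcp_rot: [0.402, 0.581, -0.402, 0.582]
contact_force: [-4.8, 3.2, 8.2]
opening: 0.545
```

```bash
python3 - <<'E'
from h import *
s=snap("wrist","w15.png",(230,230,410,400),3.5);print(s["eef_pos"],s["contact_force"],s["wrist_torque"])
s=ctrl.get_state();print(s["contact_force"],s["eef_pos"])
snap("scene","s15.png",(120,190,240,320),4.6)
s=ctrl.get_state();print(s["contact_force"],s["eef_pos"])
E
```

```text
[ 0.53041794 -0.29753481  0.13074116] [-4.83987979  3.18931683  8.24131817] [ 0.41549527  0.54440626 -0.00750764]
[-2.81957473  4.02807697  9.07627849] [ 0.53041474 -0.29755845  0.13070697]
[-3.03030903  2.31899063  9.41163117] [ 0.53041092 -0.29754231  0.13070245]
```

View pics/w15.png

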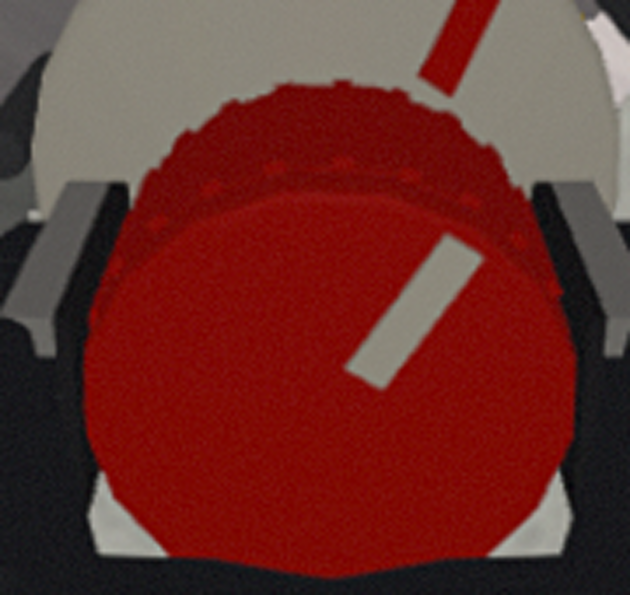

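View pics/s15.png

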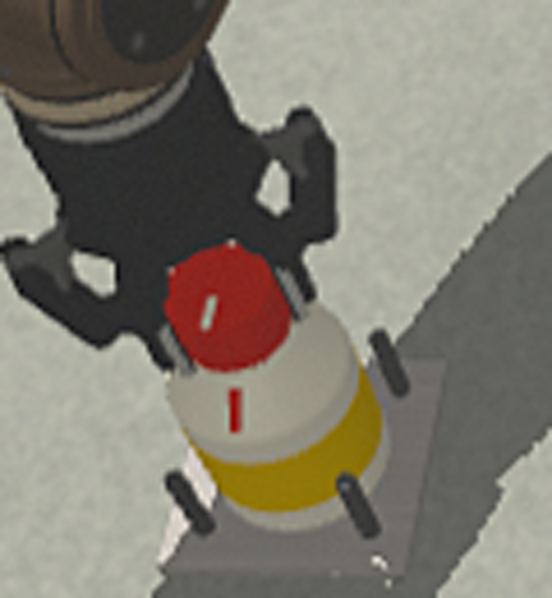

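Emit:
{"name": "move_arm", "arguments": {
  "commands": [0.03,0,0,0,0,0,0,-0.5,0,0,0,-1,0,0,0,-1,0,0,0,-1,0,0,0,-1,0,0,0,-0.5,0,0,0,0],
  "force": 100
}}

```text
time: 30.75
eef_pos: [0.5312, -0.2971, 0.1307]
tcp_rot: [0.267, 0.654, -0.266, 0.655]
contact_force: [-2.4, 4.2, 10.9]
opening: 0.546
```

```bash
python3 - <<'E'
from h import *
s,m=pose();print(s["eef_pos"],s["contact_force"],s["wrist_torque"],ang(m[:,2]),s["opening"])
snap("wrist","w16.png",(230,230,410,400),3.5)
s,m=pose();print(s["eef_pos"],s["contact_force"],s["wrist_torque"],ang(m[:,2]))
E
```

```text
[ 0.53120951 -0.29713771  0.13066689] [-2.3964211   4.21020796 10.9210497 ] [ 0.71263102  0.37063916 -0.0385156 ] -0.7739092920069702 0.5455101581023578
[ 0.53121568 -0.2971443   0.13065341] [-1.61909221  4.40624839 10.38638028] [ 0.70167653  0.4626921  -0.00159309] -0.7739591438267696
```

View pics/w16.png

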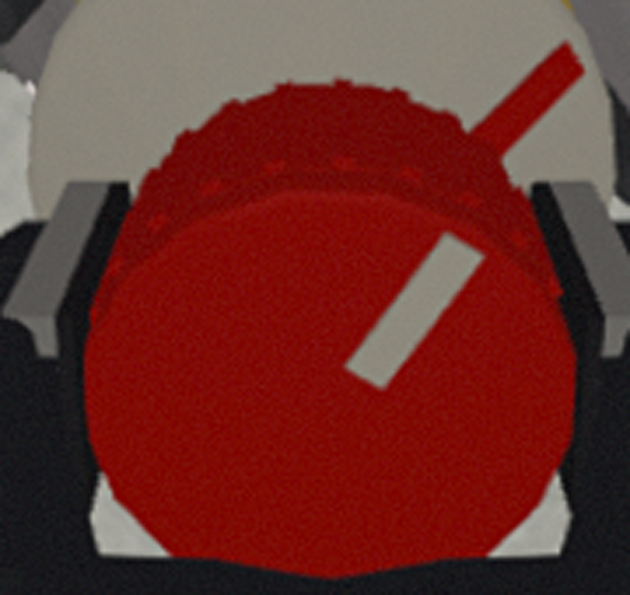

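The stripe stays put relative to the jaws while the jug stripe moves, so the cap turns with the gripper (0.425 rad so far). I continue.

Emit:
{"name": "move_arm", "arguments": {
  "commands": [0,0,0,-0.5,0,0,0,-1,0,0,0,-1,0,0,0,-1,0,0,0,-1,0,0,0,-1,0,0,0,-1,0,0,0,-1,0,0,0,-1,0,0,0,-1,0,0,0,-1,0,0,0,-0.7,0,0,0,0]
}}

```text
time: 32.42
eef_pos: [0.5304, -0.2968, 0.1306]
tcp_rot: [-0.071, 0.704, 0.073, 0.703]
contact_force: [-5.2, 5.6, 12.6]
opening: 0.546
```

```bash
python3 - <<'E'
from h import *
snap("wrist","w17.png",(230,230,410,400),3.5)
s,m=pose();print(s["eef_pos"],s["contact_force"],s["wrist_torque"],ang(m[:,2]),s["opening"],s["qpos"])
E
```

```text
[ 0.53035967 -0.29680321  0.13062754] [-5.25354534  6.65889831 13.08759504] [0.77159879 0.83170758 0.01574154] 0.20389425816526505 0.5418485083372693 [-6.77261766e-01  2.58476110e-01  1.83296895e+00  7.81945795e-04
  1.05154465e+00 -8.81544248e-01]
```

View pics/w17.png

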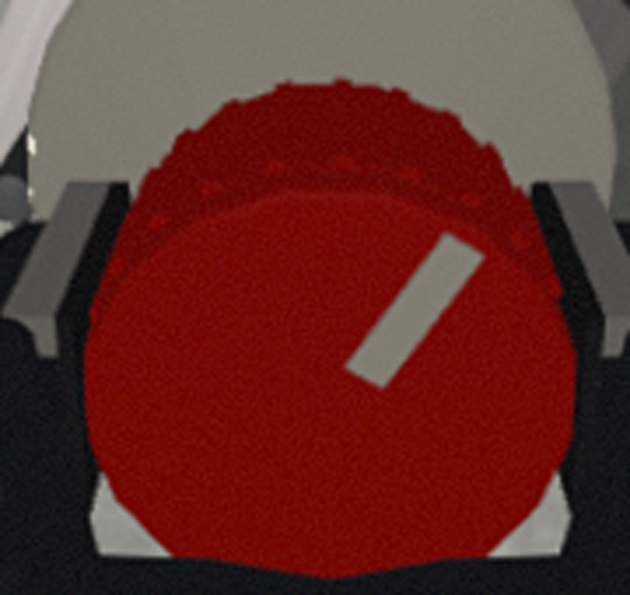

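Emit:
{"name": "move_arm", "arguments": {
  "commands": [-0.2,0,0,0,-0.3,0,0,0,-0.4,0,0,0,-0.5,0,0,0,-0.5,0,0,0,-0.5,0,0,0,-0.5,0,0,0,-0.4,0,0,0,-0.2,0,0,0,0,0,0,0,0,0,0,0]
}}

```text
time: 33.85
eef_pos: [0.53, -0.2972, 0.2154]
tcp_rot: [-0.072, 0.704, 0.072, 0.703]
contact_force: [0.5, -0.3, -1.3]
opening: 0.544
```

```bash
python3 - <<'E'
from h import *
snap("wrist","w18.png")
snap("scene","s18.png",(120,150,260,320),3.5)
s,m=pose();print(s["eef_pos"],s["contact_force"],s["wrist_torque"],ang(m[:,2]),s["opening"],m[:,0])
snap("top","t18.png")
E
```

```text
[ 0.52993615 -0.29721824  0.21536178] [-0.17706343 -0.10566949 -1.73958323] [-0.02487684  0.00535161  0.02756712] 0.20348221659207943 0.5451513081355284 [-1.00258455e-03  7.92232608e-04 -9.99999184e-01]
```

View pics/w18.png

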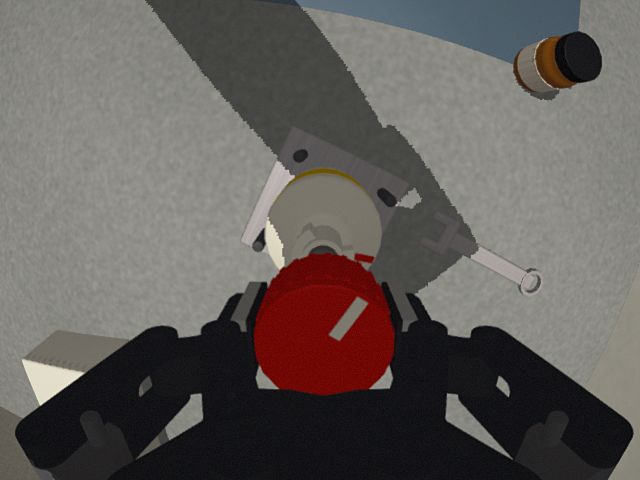

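View pics/s18.png

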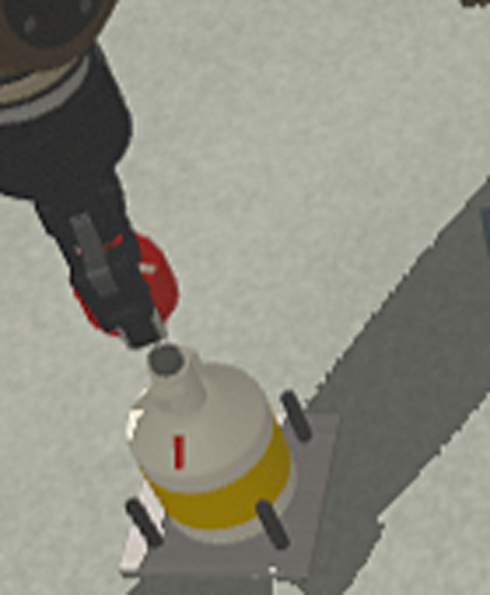

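View pics/t18.png

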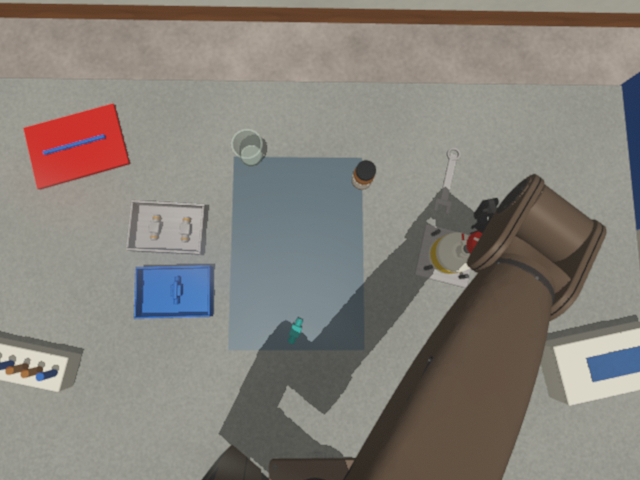

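Emit:
{"name": "move_arm", "arguments": {
  "commands": [-0.12,0,0,0,0,0,0,0,0,0,0,0,0,0,0,0,0,0,0,0,0,0,0,0]
}}

```text
time: 34.75
eef_pos: [0.5302, -0.2974, 0.219]
tcp_rot: [-0.072, 0.703, 0.072, 0.703]
contact_force: [-0.7, 0.4, -1.3]
opening: 0.543
```

```bash
python3 - <<'E'
from h import *
s,m=pose();print(s["eef_pos"],s["dq"].round(4),s["contact_force"],s["opening"],s["time"])
print(ctrl.sign_off())
E
```

```text
[ 0.53019966 -0.29740709  0.21902234] [ 0.     -0.001  -0.0017 -0.0004 -0.0002 -0.0009] [-0.71043795  0.38522481 -1.31623011] 0.5429886875628555 34.75
the job is handed in; nothing more can be done
None
```

The job is done and handed in at 34.75 s. Both steel fittings are in the steel tray, the stopcock is in the blue tray, and the arm is still holding the jug's cap above the open neck.

- **Parts:** the last top picture shows all three lying in their trays. The beaker, jar, wrench and turquoise look-alike appear unmoved.
- **Cap:** I pressed it about 7.5 mm (8 to 13 N) and turned it 1.40 rad counter-clockwise. The white stripe did not move relative to the jaws, so the cap did not slip. It then lifted off freely.
- **Final pose:** the cap is upright and about 80 mm above its seat. It is within about 1 mm of the gripper's position when it took hold of the seated cap. The arm is at rest.
- **Disagreements:** the top and scene cameras differed by about 3 to 6 mm, so I used close wrist-camera views for each grasp. The cap's position along the pads was only certain to about 2 mm. Side forces of up to about 8 N while pressing disappeared after the lift.

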